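# Row of jars locked in the ware carrier

### The job

Stand the two loose straight-sided lidded jars in the wooden carrier beside the jar already there, so that the three form one neat row along the back fence with neighbours touching or less than a finger's width apart; set them down, do not drop them. Then turn the cam knob clockwise until the roller of the sprung keeper bar drops fully into the cam's notch and the bar is home in front of the row, and let go. Knock nothing over, and leave the other pots and bottles standing where they are.

Things in the scene. Friction and masses are not known exactly. Their poses are not given: they have to be found in the camera images.
- carrier: wooden ware carrier, fixed flat on the bench: plywood baseboard 150 mm (x) by 400 mm (y), 15 mm thick. Origin at the underside; the board spans x -65 to +85 mm, y -200 to +200 mm; z up, +x away from the robot. On it: back fence, two end cheeks and keeper bar round the bay, all up to 36 mm above the bench, and beyond the bay's +y end the cam, axis at x = +31, y = +135 mm.
- bay (a point): point on the baseboard's upper face, mid-length of the bay where jars stand: carrier x = +17, y = -53.5, z = 15 mm; a jar against the fence has its axis at this x. The bay runs along y between end cheeks 131.5 mm to each side of this point, and in x from the keeper bar to the fence (face 28 mm beyond, 12 mm thick); 76 mm deep with the bar open, 58 mm with it home. Axes are the carrier's.
- keeper (a joint): aluminium keeper bar, 326 mm long, 12 mm thick, along carrier y on the robot's side of the bay; slides along carrier +x to the fence. 0 = open, held back by the cam (its face at carrier x = -31 mm); 0.018 m = home, roller at the bottom of the notch (face at x = -13 mm, 2 mm clear of jars at the fence). Its spring pushes with 17 N open, 13 N home, enough to slide a jar back to the fence.
- keeper_roller (a point): centre of the steel roller (12 mm diameter, upright axis) on the end of the keeper bar; it rides on the robot's side of the cam disc and moves with the bar.
- cam (a joint): cam angle (rad) about its upright axis, counter-clockwise from above; range -0.4 to 2.9; stays where left. Steel disc 84 mm across, 20 to 34 mm above the bench, one V notch 22 mm wide, 18 mm deep. 0 = notch at the roller (facing carrier -x). Starts positive: turn clockwise to 0. Within about 0.1 rad the spring centres it when let go; once seated it resists further turning.
- knob_grip (a point): centre of the black bar grip on top of the cam, on the cam's axis, 66 mm above the bench. Bar 76 mm long, 16 mm thick, 40 mm tall (46 to 86 mm above the bench), square to the notch: its length lies along the carrier's y axis turned by the cam angle. It turns with the cam. Turning takes about 0.2 N m.
- jar_a_mid (a point): loose straight-sided terracotta jar with a lid: 56 mm diameter up to 84 mm, lid with a small knob up to 104 mm. Centre, half-way up (52 mm above its foot); z along its axis. About 0.3 kg. Starts on the bench among the other pots.
- jar_b_mid (a point): second loose jar, the same as jar_a; starts on the bench among the other pots.
- jar_c_mid (a point): third jar, the same, that already stands in the carrier near the fence, anywhere along the bay; centre, 52 mm above its foot.
- slip_bottle_mid (a point): bystander: white plastic bottle with a neck and cap, 60 mm diameter, 165 mm tall; centre, half-way up. Leave alone.
- tumbler_mid (a point): bystander: open terracotta cup, 72 mm diameter at the rim, 85 mm tall; centre, half-way up. Leave alone.
- squat_tub_mid (a point): bystander: squat grey tub, 76 mm diameter, 58 mm tall; centre, half-way up. Leave alone.
- vase_mid (a point): bystander: bellied terracotta vase with a narrow neck, 72 mm diameter at the belly, 130 mm tall; centre, half-way up. Leave alone.

How it is judged:
On the way:
1. all three jars stand let go in one close row in the bay, with the keeper bar still open (x of jar_a_mid in the frame of carrier between -0.005 and 0.022 m and y of jar_a_mid in the frame of carrier between -0.16 and 0.053 m and z of jar_a_mid in the frame of carrier between 0.062 and 0.072 m and angle between each of jar_a_mid, jar_b_mid, jar_c_mid's own z axis and vertical below 0.1 rad and x of jar_b_mid in the frame of carrier between -0.005 and 0.022 m and y of jar_b_mid in the frame of carrier between -0.16 and 0.053 m and z of jar_b_mid in the frame of carrier between 0.062 and 0.072 m and x of jar_c_mid in the frame of carrier between -0.005 and 0.022 m and y of jar_c_mid in the frame of carrier between -0.16 and 0.053 m and z of jar_c_mid in the frame of carrier between 0.062 and 0.072 m and ((horizontal distance between jar_a_mid and jar_b_mid below 0.076 m and horizontal distance between jar_b_mid and jar_c_mid below 0.076 m) or horizontal distance between each of jar_a_mid, jar_b_mid and jar_c_mid below 0.076 m or (horizontal distance between jar_a_mid and jar_b_mid below 0.076 m and horizontal distance between jar_a_mid and jar_c_mid below 0.076 m)) and value of joint keeper below 0.003 m and contact force between the fingers and jar_a below 0.5 N and contact force between the fingers and jar_b below 0.5 N and contact force between the fingers and jar_c below 0.5 N), for 0.2 s.
At the end, for the whole second after the job is handed in: Three jars upright (0.1 rad) on the board in one row: axes 11 to 22 mm in the carrier's x, neighbours' axes under 76 mm apart, between the cheeks; keeper over 16.5 mm, cam within 0.12 rad of 0; jars at rest and let go; each bystander within 30 mm of its start (x of jar_a_mid in the frame of carrier between 0.011 and 0.022 m and y of jar_a_mid in the frame of carrier between -0.16 and 0.053 m and z of jar_a_mid in the frame of carrier between 0.062 and 0.072 m and angle between each of jar_a_mid, jar_b_mid, jar_c_mid's own z axis and vertical below 0.1 rad and x of jar_b_mid in the frame of carrier between 0.011 and 0.022 m and y of jar_b_mid in the frame of carrier between -0.16 and 0.053 m and z of jar_b_mid in the frame of carrier between 0.062 and 0.072 m and x of jar_c_mid in the frame of carrier between 0.011 and 0.022 m and y of jar_c_mid in the frame of carrier between -0.16 and 0.053 m and z of jar_c_mid in the frame of carrier between 0.062 and 0.072 m and ((horizontal distance between jar_a_mid and jar_b_mid below 0.076 m and horizontal distance between jar_b_mid and jar_c_mid below 0.076 m) or horizontal distance between each of jar_a_mid, jar_b_mid and jar_c_mid below 0.076 m or (horizontal distance between jar_a_mid and jar_b_mid below 0.076 m and horizontal distance between jar_a_mid and jar_c_mid below 0.076 m)) and value of joint keeper above 0.0165 m and value of joint cam between -0.12 and 0.12 rad and contact force between the fingers and carrier below 0.5 N and contact force between the fingers and jar_a below 0.5 N and contact force between the fingers and jar_b below 0.5 N and contact force between the fingers and jar_c below 0.5 N and linear speed of each of jar_a, jar_b, jar_c below 0.02 m/s and distance of each of slip_bottle_mid, tumbler_mid, squat_tub_mid, vase_mid from where it was at the start of the episode below 0.03 m); the robot touches nothing.
It fails at once if the bottle, tumbler, tub or vase is shifted more than 30 mm or knocked over (distance of any of slip_bottle_mid, tumbler_mid, squat_tub_mid, vase_mid from where it was at the start of the episode above 0.03 m or angle between any of slip_bottle_mid, tumbler_mid, squat_tub_mid, vase_mid's own z axis and vertical above 0.5 rad).
It fails at once if a jar is knocked over or laid down (angle between any of jar_a_mid, jar_b_mid, jar_c_mid's own z axis and vertical above 0.8 rad).
It fails at once if a jar is dropped: let go more than about 18 mm above the board ((height (world z) of jar_a_mid above 0.085 m and contact force between the fingers and jar_a below 0.2 N) or (height (world z) of jar_b_mid above 0.085 m and contact force between the fingers and jar_b below 0.2 N) or (height (world z) of jar_c_mid above 0.085 m and contact force between the fingers and jar_c below 0.2 N)).
It also fails if it takes over 67 s, if anything falls off the work surface, if the arm or the gripper's body presses on something with over 40 N, if the wrist force passes 120 N, or if a joint passes its speed limit or range.

### The arm

A 6-joint arm with a two-finger parallel gripper is mounted at the origin on the work surface. World frame = base frame: x ahead of the robot, y to its left, z up, the work surface at z = 0. Lengths are in m, angles in rad, forces in N, time in s.
With the tool pointing down it reaches from about 0.25 to 0.725 m from the base axis. Payload 4 kg.
Tool frame: the origin (TCP) lies at the very end of the fingers, on their centre line; the grasp point (between the pads) lies 19 mm behind it; z points along the fingers, y is the line along which they close (so a half turn about z gives the same grasp; the last joint's range is limited). The gripper opens to 85 mm and grips with 20 to 120 N. Pads are 22 mm wide; open, the fingers measure 114 mm over their backs; the gripper's body (76 mm by 85 mm) begins 54 mm behind the grasp point. The pads swing forward as they close: fully open they stand 13 mm farther back than shut.
Start: joints at [-1.134, 0.241, 0.005, 1.335, 0, 1.571], TCP at [0.212, -0.453, 0.231] pointing down, gripper open.
Joint ranges: [-2.72, 2.72], [-1.05, 1.87], [-1.09, 1.28], [-1.99, 2.15], [-1.42, 1.44], [-3.14, 3.14]. Speed limits (rad/s): [2.79, 2.79, 3.14, 3.14, 3.14, 3.14].

### API

Orientations are given as a unit quaternion [x, y, z, w].
In Python, from workcell import bot, vision, workorder gives the robot as it stands.
- The arm moves only by the shell command python3 -m creep 'ROWS' [OPENING]. ROWS is JSON, a list of rows, each a list of 2 entries, a list of its own where there are three numbers: the shift along the tool's x, y, z in mm, then the turn, a rotation vector about the tool's x, y, z in rad. In form: [[[dx, dy, dz], [wx, wy, wz]], ...]. A call has 1 to 12 rows; each row shifts and turns the commanded pose from where the row before left it, along the tool's axes as they then stand; what a row does not reach is not made up. A row lasts 1/8 s, in which the tool goes at most 62.5 mm and 10.7 degrees, less where a joint would pass 70% of its speed; a pose out of reach is approached as far as the arm can. A call is refused whole if a number of a shift passes 62.5 or a number of a turn 0.188, either way. A call with a gripper value outside its range is refused whole. OPENING is the finger opening in mm, from 0 to 85.4, set as the call begins (- or left out, the last holds). The fingers move at their own pace and stop on an object; the grip force is fixed at half the most. Time passes only in rows, so rows that do not move let the fingers close. It gives the time, the measured TCP pose, the force, the opening and the grip force at its end, in the units of the state.
- bot.get_obs(): the state, without advancing time (a new reading comes with each control period).
- vision.camera(name): name is "side" or "top" or "wrist"; returns a dict with "image" (384x512x3 uint8, blue, green, red), "z_map" (384x512 float32, m along the optical axis (not along the pixel's ray), 0 where there is no reading), "K" (3x3 intrinsics, pixels), "rvec" (rotation vector, rad) and "tvec" (3), from world to camera coordinates, as OpenCV has them; the wrist camera has in their place "tool_from_camera" (4x4, takes a point from camera to tool coordinates, whose origin is the TCP and whose axes are the flange's). Camera axes: x right, y down, z forward; pixel columns grow to the right and rows downward; lengths in m; the calibration is good to about 2 mm. A picture is of the moment at which its call begins: read the wrist's pose just before it.
- workorder.job_done(): hands the job in; it is judged then, once.
Trained networks look in a picture, given as the dict that the camera call returned (one of the last four; its "shot" number tells which), for a name from the list of things; names that differ only in an ending like _2 or _b are one class to them, and where a whole thing is asked for, a point or a joint stands for the part that bears it (a point fixed in the world has none). Each returns a list of dicts, best first, with "score" (0 to 1); they miss things now and then, are a little off and sometimes report something else, mostly with a low value. They report only what shows in the picture. A call takes as long as a camera call.
- vision.spot_in(picture, query): "position" ([column, row] in pixels, amid what is visible of it).
- vision.place_of(picture, query): "position" ([column, row] in pixels: a listed point, or the origin of a listed thing).
The state is a dict: "clock": time; "joint_pos": joint angles; "joint_vel": joint speeds; "tau": joint torques, N m; "eef_pos": TCP position; "tool_rot": TCP orientation; "ft_force": force on the tool from outside, world axes, zero at the start; "ft_torque": the same for the moment, N m; "grip_width": finger opening in m; "grasp_force": force on a finger pad.
Only numpy, scipy, OpenCV 4.12 (cv2) and the standard library are available. Lean on these libraries where they do the work, as an engineer would, in place of code of your own. Each camera call takes 0.05 s, during which the arm holds its last target. There are 200 camera calls.

## Working session

There is one attempt and no reset: what is moved stays moved. The work goes in short steps, Python scripts to look and compute and a shell command to move; the robot and the scene stay as the last step left them, time stands still between calls to the robot, and variables do not carry over. Pictures are saved under pics/ and viewed, at most 10 in all, crops included, and the job is handed in when it is done.

```bash
ls; mkdir -p pics; cat > h.py <<'E'
import numpy as np, cv2
from workcell import bot, vision, workorder
def world(p,uv,z=None,depth=None):
    K=p["K"];R=cv2.Rodrigues(np.array(p["rvec"],float))[0];t=np.array(p["tvec"],float).ravel()
    r=np.linalg.inv(K)@np.array([uv[0],uv[1],1.0]); C=-R.T@t; d=R.T@r
    s=depth if depth is not None else (z-C[2])/d[2]
    return C+s*d
def cloud(p):
    K=p["K"];R=cv2.Rodrigues(np.array(p["rvec"],float))[0];t=np.array(p["tvec"],float).ravel()
    zm=p["z_map"];v,u=np.indices(zm.shape)
    pc=np.stack([u*1.0,v*1.0,np.ones_like(zm)],-1)@np.linalg.inv(K).T*zm[...,None]
    w=(pc-t)@R
    w[zm==0]=np.nan
    return w
E
python3 - <<'E'
from h import *
o=bot.get_obs();print(o)
for n in("top","side"):
    p=vision.camera(n);cv2.imwrite(f"pics/{n}0.png",p["image"])
    for q,z in [("jar_a_mid",.052),("jar_c_mid",.067),("slip_bottle_mid",.0825),("tumbler_mid",.0425),("squat_tub_mid",.029),("vase_mid",.065),("knob_grip",.066),("keeper_roller",.027),("bay",.015),("carrier",0)]:
        print(n,q,[(np.round(d["position"]),round(d["score"],2),np.round(world(p,d["position"],z),3)) for d in vision.place_of(p,q)])
E
```

```text
pics
{'clock': 0.0, 'joint_pos': array([-1.13403031e+00,  2.41400853e-01,  3.76063877e-03,  1.33519579e+00,
       -2.08311533e-05,  1.57083982e+00]), 'joint_vel': array([-5.09140934e-04, -1.22709756e-04,  1.73672206e-04,  8.72583831e-05,
        2.46244533e-04,  2.11646338e-04]), 'tau': array([ 1.35881477e-03, -3.72322583e+01,  2.52405310e+01,  1.69856369e-02,
        1.58967609e-04, -1.99879196e-05]), 'eef_pos': array([ 0.2112407 , -0.45250961,  0.2304329 ]), 'tool_rot': array([ 9.76253250e-01,  2.16629989e-01, -2.31139513e-04, -9.93356443e-04]), 'ft_force': array([ 0.4082074 ,  0.10125927, -0.36963897]), 'ft_torque': array([ 0.02176341,  0.01016442, -0.04444718]), 'grasp_force': 0.0, 'grip_width': 0.0851148006021271}
top jar_a_mid [(array([141., 241.]), 0.74, array([0.354, 0.275, 0.052]))]
top jar_c_mid [(array([258., 144.]), 0.97, array([ 0.605, -0.011,  0.067]))]
top slip_bottle_mid [(array([274., 209.]), 0.97, array([ 0.443, -0.057,  0.083])), (array([360., 242.]), 0.55, array([ 0.367, -0.267,  0.083]))]
top tumbler_mid [(array([229., 202.]), 0.7, array([0.457, 0.058, 0.042]))]
[... 714 characters left out ...]
, -0.011,  0.067]))]
side slip_bottle_mid [(array([298., 199.]), 0.93, array([ 0.444, -0.063,  0.083]))]
side tumbler_mid [(array([252., 237.]), 0.95, array([0.457, 0.057, 0.042]))]
side squat_tub_mid [(array([388., 189.]), 0.61, array([ 0.369, -0.291,  0.029]))]
side vase_mid [(array([343., 192.]), 0.88, array([ 0.407, -0.17 ,  0.065]))]
side knob_grip [(array([173., 206.]), 0.58, array([0.622, 0.132, 0.066]))]
side keeper_roller [(array([191., 232.]), 0.59, array([0.566, 0.131, 0.027]))]
side bay [(array([247., 191.]), 0.73, array([ 0.601, -0.061,  0.015])), (array([253., 241.]), 0.54, array([0.468, 0.043, 0.015]))]
side carrier [(array([234., 210.]), 0.6, array([ 0.582, -0.004,  0.   ]))]
```

```bash
python3 -c "
import cv2
a=cv2.imread('pics/top0.png');cv2.imwrite('pics/top0c.png',cv2.resize(a[70:290,90:410],None,fx=2.5,fy=2.5,interpolation=cv2.INTER_CUBIC))"
```

```text
(no output)
```

View pics/top0c.png

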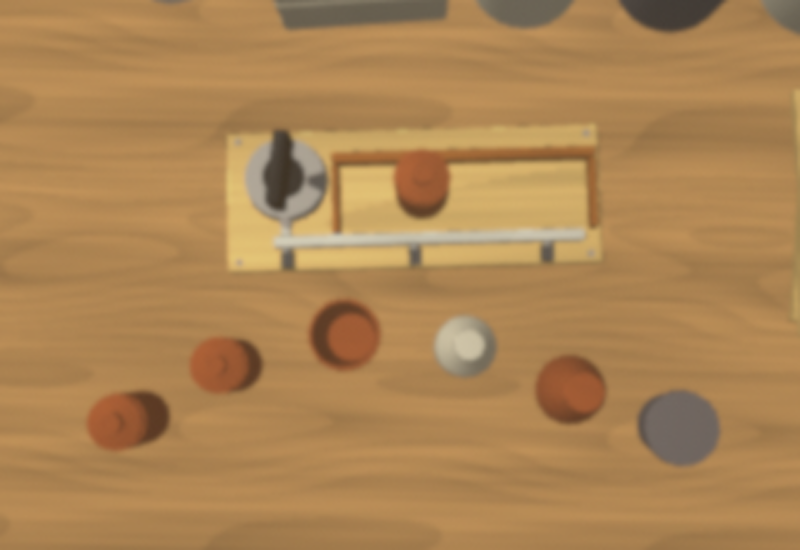

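View pics/side0.png

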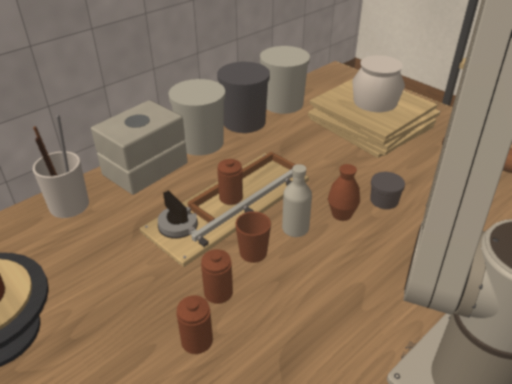

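The top view shows loose jars at crop (120,421) and (222,365), jar C at (422,177), the keeper open at row ~238, the cam at (285,178) with its notch facing right, and the knob roughly along x. The side view agrees. Next I'll get precise fits from depth.

```bash
cat >> h.py <<'E'
from scipy.optimize import least_squares
def circ(P,r,c0):
    # visible side/top points: fit disc centre via lid-top points' min enclosing
    f=least_squares(lambda c:np.maximum(np.hypot(*(P-c).T)-r,0)*3+0.0,c0); return f.x
E
python3 - <<'E'
from h import *
for n in("top","side"):
    p=vision.camera(n);w=cloud(p).reshape(-1,3)
    w=w[~np.isnan(w[:,0])]
    for nm,c,lo,hi in [("j1",(.36,.27),.07,.11),("j2",(.41,.175),.07,.11),("jc",(.605,-.011),.085,.125),("tumb",(.457,.058),.06,.09),("bottle",(.443,-.06),.03,.17),("knob",(.615,.13),.075,.095)]:
        m=(np.hypot(*(w[:,:2]-c).T)<.06)&(w[:,2]>lo)&(w[:,2]<hi); P=w[m]
        if len(P)<5: print(n,nm,len(P));continue
        h=P[:,:2]; (cc,r)=cv2.minEnclosingCircle(h.astype(np.float32))
        print(n,nm,len(P),"zmax",P[:,2].max().round(4),"mec",np.round(cc,4),round(r,4),"bb",h.min(0).round(3),h.max(0).round(3))
        if nm=="knob":
            r=cv2.minAreaRect(h.astype(np.float32));print(r)
    # board
    m=(w[:,2]>.007)&(w[:,2]<.022)&(w[:,0]>.48)&(w[:,0]<.72)&(abs(w[:,1])<.25)
    print(n,"board",m.sum(),cv2.minAreaRect(w[m,:2].astype(np.float32)))
    m=(w[:,2]>.028)&(w[:,2]<.042)&(w[:,0]>.5)&(w[:,0]<.72)&(w[:,1]<.25)&(w[:,1]>-.25)
    P=w[m];print("36mm",m.sum())
    if n=="top":
        g=np.zeros((240,500,3),np.uint8)
        gi=((.72-P[:,0])*1000).astype(int),((.25-P[:,1])*1000).astype(int)
        g[gi]=255; 
        mm=(w[:,2]>.007)&(w[:,2]<.022)&(w[:,0]>.5)&(w[:,0]<.71)&(abs(w[:,1])<.245);Q=w[mm]
        g[((.72-Q[:,0])*1000).astype(int),((.25-Q[:,1])*1000).astype(int)]=(0,120,0)
        mm=(w[:,2]>.06)&(w[:,2]<.13)&(w[:,0]>.5)&(w[:,0]<.71)&(abs(w[:,1])<.245);Q=w[mm]
        g[((.72-Q[:,0])*1000).astype(int),((.25-Q[:,1])*1000).astype(int)]=(0,0,255)
        cv2.imwrite("pics/occ.png",g)
E
```

```text
top j1 469 zmax 0.1069 mec [0.3616 0.2757] 0.028 bb [0.334 0.248] [0.39  0.302]
top j2 441 zmax 0.1071 mec [0.4194 0.1792] 0.0279 bb [0.392 0.152] [0.446 0.206]
top jc 423 zmax 0.1221 mec [ 0.6065 -0.0128] 0.0278 bb [ 0.579 -0.039] [0.632 0.015]
top tumb 227 zmax 0.0875 mec [0.4522 0.0587] 0.0358 bb [0.417 0.023] [0.486 0.094]
top bottle 485 zmax 0.168 mec [ 0.444  -0.0595] 0.0298 bb [ 0.416 -0.088] [ 0.474 -0.031]
top knob 211 zmax 0.0893 mec [0.6163 0.1315] 0.0384 bb [0.579 0.121] [0.654 0.142]
((0.6163216233253479, 0.13144192099571228), (0.01628803461790085, 0.07598023116588593), 85.28999328613281)
top board 5489 ((0.6031239628791809, -0.004310250282287598), (0.1510356217622757, 0.40026840567588806), 3.1501569747924805)
36mm 1714
side j1 979 zmax 0.1069 mec [0.3615 0.2744] 0.0291 bb [0.333 0.248] [0.39  0.303]
side j2 786 zmax 0.1061 mec [0.4199 0.1778] 0.0301 bb [0.391 0.153] [0.447 0.207]
side jc 481 zmax 0.1206 mec [ 0.6066 -0.013 ] 0.0305 bb [ 0.577 -0.043] [0.636 0.014]
side tumb 713 zmax 0.0872 mec [0.4536 0.0566] 0.0375 bb [0.416 0.022] [0.49  0.094]
side bottle 1387 zmax 0.1674 mec [ 0.4416 -0.0588] 0.0298 bb [ 0.413 -0.087] [ 0.468 -0.031]
side knob 233 zmax 0.0879 mec [0.6168 0.1313] 0.0397 bb [0.578 0.12 ] [0.656 0.141]
((0.6167172193527222, 0.1306905895471573), (0.017995936796069145, 0.07855898141860962), 86.67753601074219)
side board 3877 ((0.6024441719055176, -0.005400985479354858), (0.15431469678878784, 0.40140244364738464), 3.19442081451416)
36mm 2002
```

View pics/occ.png

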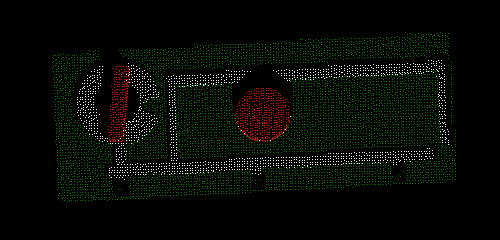

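```bash
cat >> h.py <<'E'
from scipy.spatial.transform import Rotation as Rn
TH=0.055; O=np.array([.5928,-.0050])
def c2w(x,y): return O+np.array([np.cos(TH)*x-np.sin(TH)*y,np.sin(TH)*x+np.cos(TH)*y])
def w2c(p): 
    d=np.array(p)[:2]-O; return np.array([np.cos(TH)*d[0]+np.sin(TH)*d[1],-np.sin(TH)*d[0]+np.cos(TH)*d[1]])
RT=np.array([[-np.sin(TH),np.cos(TH),0],[np.cos(TH),np.sin(TH),0],[0,0,-1]]).T  # cols tool x,y,z
def go(p,R=RT):
    o=bot.get_obs();Rc=Rn.from_quat(o["tool_rot"]).as_matrix()
    print("t",round(o["clock"],2),"shift mm",((Rc.T@(np.array(p)-o["eef_pos"]))*1000).round(1),"rot",Rn.from_matrix(Rc.T@R).as_rotvec().round(4),"f",o["ft_force"].round(1))
def discs(p,cands,lo=.09,hi=.105):
    w=cloud(p).reshape(-1,3);w=w[~np.isnan(w[:,0])];r=[]
    for c in cands:
        m=(np.hypot(*(w[:,:2]-c).T)<.045)&(w[:,2]>lo)&(w[:,2]<hi)
        cc,rr=cv2.minEnclosingCircle(w[m,:2].astype(np.float32)) if m.sum()>20 else ((0,0),0)
        r.append((cc,rr,m.sum())); print(np.round(cc,4),round(rr,4),"carrier",w2c(cc).round(4),m.sum())
    return r
E
python3 -m creep '[[[0,0,0],[0,0,-0.17]],[[0,0,0],[0,0,-0.17]],[[0,0,0],[0,0,-0.17]],[[0,0,0],[0,0,-0.17]],[[0,0,0],[0,0,-0.17]],[[0,0,0],[0,0,-0.17]],[[0,0,0],[0,0,-0.17]],[[0,0,0],[0,0,0]]]' 85
python3 -m creep '[[[50,20,0],[0,0,0]],[[50,20,0],[0,0,0]],[[50,20,0],[0,0,0]],[[50,20,0],[0,0,0]],[[50,20,0],[0,0,0]],[[50,20,0],[0,0,0]],[[50,20,0],[0,0,0]],[[50,20,0],[0,0,0]],[[50,20,0],[0,0,0]],[[50,20,0],[0,0,0]],[[50,20,0],[0,0,0]],[[50,20,0],[0,0,0]]]'
python3 -c "
from h import *
go([.4195,.1785,.17])"
```

```text
clock: 2.2
eef_pos: [0.2115, -0.4531, 0.2313]
tool_rot: [0.688, 0.726, -0.0, -0.0]
ft_force: [0.3, 0.3, -1.0]
grip_width: 0.0851
grasp_force: 0.0
clock: 3.7
eef_pos: [0.418, 0.1614, 0.2315]
tool_rot: [0.688, 0.726, 0.0, 0.0]
ft_force: [0.6, -0.9, 0.4]
grip_width: 0.0849
grasp_force: 0.0
t 3.7 shift mm [17.   2.4 61.5] rot [ 0.0009  0.     -0.0018] f [ 0.6 -0.9  0.4]
```

```bash

python3 -m creep '[[[17,2.4,30],[0,0,0]],[[0,0,30],[0,0,0]],[[0,0,10],[0,0,0]],[[0,0,0],[0,0,0]]]'
python3 -c "
from h import *
go([.4195,.1785,.044])"
```

```text
clock: 4.2
eef_pos: [0.4187, 0.1762, 0.1612]
tool_rot: [0.688, 0.726, -0.0, -0.0]
ft_force: [-0.4, 0.2, -0.1]
grip_width: 0.085
grasp_force: 0.0
t 4.2 shift mm [  2.3   1.  117.2] rot [-0.001   0.0004 -0.0005] f [-0.4  0.2 -0.1]
```

```bash

python3 -m creep '[[[2,1,30],[0,0,0]],[[0,0,30],[0,0,0]],[[0,0,30],[0,0,0]],[[0,0,27],[0,0,0]],[[0,0,0],[0,0,0]],[[0,0,0],[0,0,0]]]'
python3 -m creep '[[[0,0,0],[0,0,0]],[[0,0,0],[0,0,0]],[[0,0,0],[0,0,0]],[[0,0,0],[0,0,0]],[[0,0,0],[0,0,0]],[[0,0,0],[0,0,0]],[[0,0,0],[0,0,0]]]' 40
python3 -c "
from h import *
go([.4195,.1785,.044])"
```

```text
clock: 4.95
eef_pos: [0.4213, 0.179, 0.0459]
tool_rot: [0.687, 0.726, 0.001, 0.001]
ft_force: [-0.9, 0.7, 0.0]
grip_width: 0.0848
grasp_force: 0.0
clock: 5.82
eef_pos: [0.4209, 0.1791, 0.0459]
tool_rot: [0.687, 0.727, 0.001, 0.001]
ft_force: [-0.7, -0.1, 6.3]
grip_width: 0.0548
grasp_force: 63.4
t 5.83 shift mm [-0.5 -1.5  1.9] rot [ 0.0027 -0.001   0.0009] f [-0.7 -0.1  6.3]
```

```bash

python3 -m creep '[[[0,0,-15],[0,0,0]],[[0,0,-30],[0,0,0]],[[0,0,-35],[0,0,0]],[[0,0,-35],[0,0,0]],[[0,0,-30],[0,0,0]],[[0,0,0],[0,0,0]],[[0,0,0],[0,0,0]]]'
python3 -c "
from h import *
go([*c2w(.014,-.069),.20])
discs(vision.camera('top'),[(.3616,.275),(.6065,-.013)],.08,.125)"
```

```text
clock: 6.7
eef_pos: [0.4189, 0.1782, 0.1879]
tool_rot: [0.687, 0.727, -0.001, -0.0]
ft_force: [0.4, -0.4, -5.3]
grip_width: 0.0544
grasp_force: 64.8
t 6.7 shift mm [-261.7  177.3  -12.3] rot [-0.0023  0.0008  0.001 ] f [ 0.4 -0.4 -5.3]
[0.3483 0.2683] 0.0214 carrier [-0.2291  0.2863] 124
[ 0.6061 -0.0129] 0.0279 carrier [ 0.0128 -0.0086] 430
```

```bash

python3 -m creep '[[[-15,20,0],[0,0,0]],[[-30,25,0],[0,0,0]],[[-35,25,0],[0,0,0]],[[-35,25,0],[0,0,0]],[[-35,25,0],[0,0,0]],[[-35,25,0],[0,0,0]],[[-35,20,0],[0,0,0]],[[-27,12,0],[0,0,0]],[[-15,0,0],[0,0,0]],[[0,0,0],[0,0,0]],[[0,0,0],[0,0,0]]]'
python3 -c "
from h import *
go([*c2w(.014,-.069),.20])
p=vision.camera('side');cv2.imwrite('pics/s1.png',p['image'])"
```

```text
clock: 8.12
eef_pos: [0.6105, -0.0721, 0.1888]
tool_rot: [0.687, 0.727, -0.0, -0.001]
ft_force: [-0.8, 0.2, -3.2]
grip_width: 0.0545
grasp_force: 64.9
t 8.12 shift mm [ -1.   -0.  -11.2] rot [-0.0014 -0.0009  0.0019] f [-0.8  0.2 -3.2]
```

View pics/s1.png

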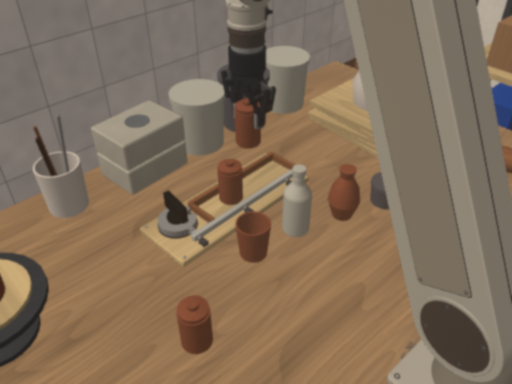

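The picture shows the jar held upright over the bay at about (247,122), clear of jar C at (230,180) and the bottle. Now I'll lower it.

```bash

python3 -m creep '[[[-1,0,20],[0,0,0]],[[0,0,35],[0,0,0]],[[0,0,35],[0,0,0]],[[0,0,20],[0,0,0]],[[0,0,10],[0,0,0]],[[0,0,0],[0,0,0]],[[0,0,0],[0,0,0]]]'
python3 -c "
from h import *
go([*c2w(.014,-.069),.061])"
```

```text
clock: 9.05
eef_pos: [0.6123, -0.0739, 0.0707]
tool_rot: [0.687, 0.727, 0.001, 0.001]
ft_force: [-1.0, 0.2, -3.9]
grip_width: 0.0548
grasp_force: 64.8
t 9.05 shift mm [ 0.9 -1.7  9.7] rot [0.0025 0.0004 0.0014] f [-1.   0.2 -3.9]
```

```bash

python3 -m creep '[[[0,-1,4],[0,0,0]],[[0,0,3],[0,0,0]],[[0,0,2],[0,0,0]],[[0,0,0],[0,0,0]]]'
python3 -c "
from h import *
go([*c2w(.014,-.069),.061])"
```

```text
clock: 9.55
eef_pos: [0.6103, -0.0742, 0.061]
tool_rot: [0.687, 0.727, 0.0, 0.0]
ft_force: [-2.2, -0.0, 2.0]
grip_width: 0.0543
grasp_force: 65.2
t 9.55 shift mm [1.1 0.4 0. ] rot [0.0003 0.0001 0.0009] f [-2.2 -0.   2. ]
```

```bash

python3 -m creep '[[[0,0,0],[0,0,0]],[[0,0,0],[0,0,0]],[[0,0,0],[0,0,0]],[[0,0,0],[0,0,0]],[[0,0,0],[0,0,0]]]' 85
python3 -m creep '[[[0,0,-20],[0,0,0]],[[0,0,-35],[0,0,0]],[[0,0,-40],[0,0,0]],[[0,0,-35],[0,0,0]],[[30,-15,0],[0,0,0]],[[45,-25,0],[0,0,0]],[[45,-30,0],[0,0,0]],[[45,-30,0],[0,0,0]],[[45,-30,0],[0,0,0]],[[45,-30,0],[0,0,0]],[[30,-20,0],[0,0,0]],[[0,0,0],[0,0,0]]]'
python3 -c "
from h import *
go([.3616,.2755,.16])
d=discs(vision.camera('top'),[(.6065,-.013),c2w(.014,-.069)],.08,.125)
d=discs(vision.camera('side'),[(.3616,.275)],.07,.11)
"
```

```text
clock: 10.18
eef_pos: [0.6104, -0.0741, 0.0603]
tool_rot: [0.687, 0.727, 0.0, 0.0]
ft_force: [0.4, 0.1, -0.1]
grip_width: 0.0851
grasp_force: 0.0
clock: 11.68
eef_pos: [0.4133, 0.202, 0.1906]
tool_rot: [0.685, 0.728, 0.0, -0.0]
ft_force: [-0.3, -0.7, -0.9]
grip_width: 0.0847
grasp_force: 0.0
t 11.68 shift mm [ 76.5 -47.2  30.6] rot [ 0.0002 -0.0003  0.0054] f [-0.3 -0.7 -0.9]
[ 0.6056 -0.0217] 0.0367 carrier [ 0.0119 -0.0173] 502
[ 0.6099 -0.0642] 0.0367 carrier [ 0.0138 -0.0601] 499
[0.3614 0.2754] 0.0285 carrier [-0.2156  0.2927] 985
```

```bash
sed -i 's/<.045)&/<rad)\&/; s/lo=.09,hi=.105)/lo=.09,hi=.105,rad=.03)/' h.py
python3 -m creep '[[[35,-20,0],[0,0,0.002]],[[30,-20,0],[0,0,0.001]],[[11,-7,15],[0,0,0]],[[0,0,15],[0,0,0]],[[0,0,0],[0,0,0]],[[0,0,0],[0,0,0]]]'
python3 -c "
from h import *
d=discs(vision.camera('top'),[(.6065,-.013),c2w(.014,-.071)],.08,.125)
go([.3616,.2755,.045])
"
```

```text
clock: 12.52
eef_pos: [0.3645, 0.2732, 0.1607]
tool_rot: [0.689, 0.725, 0.0, 0.0]
ft_force: [0.0, -0.1, 0.6]
grip_width: 0.0848
grasp_force: 0.0
[ 0.6064 -0.013 ] 0.0279 carrier [ 0.0132 -0.0087] 429
[ 0.6086 -0.0729] 0.0279 carrier [ 0.012  -0.0686] 419
t 12.57 shift mm [  2.2  -2.9 115.9] rot [ 0.001  -0.0006 -0.0035] f [-0.1 -0.6  0.6]
```

```bash

python3 -m creep '[[[2,-2.5,30],[0,0,-0.002]],[[0,0,30],[0,0,0]],[[0,0,30],[0,0,0]],[[0,0,25],[0,0,0]],[[0,0,0],[0,0,0]],[[0,0,0],[0,0,0]]]'
python3 -m creep '[[[0,0,0],[0,0,0]],[[0,0,0],[0,0,0]],[[0,0,0],[0,0,0]],[[0,0,0],[0,0,0]],[[0,0,0],[0,0,0]],[[0,0,0],[0,0,0]],[[0,0,0],[0,0,0]]]' 40
python3 -m creep '[[[0,0,-15],[0,0,0]],[[0,0,-30],[0,0,0]],[[0,0,-35],[0,0,0]],[[0,0,-35],[0,0,0]],[[0,0,-30],[0,0,0]],[[0,0,0],[0,0,0]],[[0,0,0],[0,0,0]]]'
python3 -c "
from h import *
go([*c2w(.014,-.1285),.20])"
```

```text
clock: 13.32
eef_pos: [0.362, 0.276, 0.0464]
tool_rot: [0.688, 0.726, 0.001, 0.0]
ft_force: [-0.4, 0.5, 0.5]
grip_width: 0.0849
grasp_force: 0.0
clock: 14.2
eef_pos: [0.3621, 0.2762, 0.0469]
tool_rot: [0.687, 0.726, 0.002, 0.0]
ft_force: [-0.1, -0.7, 6.5]
grip_width: 0.055
grasp_force: 62.2
clock: 15.08
eef_pos: [0.3602, 0.275, 0.1891]
tool_rot: [0.687, 0.726, -0.001, -0.0]
ft_force: [-0.1, 0.4, -2.9]
grip_width: 0.0546
grasp_force: 64.2
t 15.07 shift mm [-420.9  230.8  -10.9] rot [-0.0017  0.0011  0.    ] f [-0.1  0.4 -2.9]
```

```bash

python3 -m creep '[[[-20,20,0],[0,0,0]],[[-40,28,0],[0,0,0]],[[-45,30,0],[0,0,0]],[[-45,30,0],[0,0,0]],[[-45,30,0],[0,0,0]],[[-45,30,0],[0,0,0]],[[-45,28,0],[0,0,0]],[[-45,20,0],[0,0,0]],[[-45,15,0],[0,0,0]],[[-30,0,0],[0,0,0]],[[-15,0,0],[0,0,0]],[[0,0,0],[0,0,0]]]'
python3 -c "
from h import *
go([*c2w(.014,-.1285),.0625])"
```

```text
clock: 16.58
eef_pos: [0.6139, -0.1315, 0.1886]
tool_rot: [0.688, 0.726, -0.001, -0.001]
ft_force: [0.4, 1.1, -3.7]
grip_width: 0.0546
grasp_force: 64.3
t 16.57 shift mm [ -1.2   0.3 126.1] rot [-0.0028 -0.0012 -0.0014] f [ 0.4  1.1 -3.7]
```

```bash

python3 -m creep '[[[-1.5,0,20],[0,0,0]],[[0,0,35],[0,0,0]],[[0,0,35],[0,0,0]],[[0,0,18],[0,0,0]],[[0,-1,8],[0,0,0]],[[0,0,0],[0,0,0]],[[0,0,0],[0,0,0]]]'
python3 -c "
from h import *
go([*c2w(.014,-.1285),.0625])"
```

```text
clock: 17.45
eef_pos: [0.6147, -0.1324, 0.0756]
tool_rot: [0.687, 0.726, 0.001, 0.001]
ft_force: [0.2, 0.2, -2.7]
grip_width: 0.0547
grasp_force: 64.4
t 17.45 shift mm [-0.1 -0.9 13.1] rot [0.0023 0.0005 0.0006] f [ 0.2  0.2 -2.7]
```

```bash

python3 -m creep '[[[0,0,4],[0,0,0]],[[0,0,4],[0,0,0]],[[0,0,3],[0,0,0]],[[0,0,2],[0,0,0]],[[0,0,0],[0,0,0]]]'
python3 -c "
from h import *
go([*c2w(.014,-.1285),.0625])"
```

```text
clock: 18.08
eef_pos: [0.6136, -0.1328, 0.0619]
tool_rot: [0.687, 0.726, -0.0, 0.0]
ft_force: [-2.0, 0.1, 2.2]
grip_width: 0.0548
grasp_force: 64.6
t 18.07 shift mm [ 0.2  0.2 -0.6] rot [-0.0001  0.0001 -0.0001] f [-2.   0.1  2.2]
```

```bash

python3 -m creep '[[[0,0,0],[0,0,0]],[[0,0,0],[0,0,0]],[[0,0,0],[0,0,0]],[[0,0,0],[0,0,0]],[[0,0,0],[0,0,0]]]' 85
python3 -m creep '[[[0,0,-20],[0,0,0]],[[0,0,-35],[0,0,0]],[[0,0,-40],[0,0,0]],[[0,0,-35],[0,0,0]],[[30,0,0],[0,0,0]],[[45,0,0],[0,0,0]],[[45,0,0],[0,0,0]],[[45,0,0],[0,0,0]],[[45,0,0],[0,0,0]],[[45,0,0],[0,0,0]],[[10,0,0],[0,0,0]],[[0,0,0],[0,0,0]]]'
python3 -m creep '[[[0,0,0],[0,0,-0.16]],[[0,0,0],[0,0,-0.16]],[[0,0,0],[0,0,-0.16]],[[0,0,0],[0,0,-0.16]],[[0,0,0],[0,0,-0.16]],[[0,0,0],[0,0,-0.16]],[[0,0,0],[0,0,-0.16]],[[0,0,0],[0,0,-0.16]],[[0,0,0],[0,0,-0.154]],[[0,0,0],[0,0,0]]]' 60
python3 - <<'E'
from h import *
R=RT@Rn.from_rotvec([0,0,-1.434]).as_matrix()
go([.6165,.1314,.054],R)
p=vision.camera('top');d=discs(p,[(.6065,-.013),c2w(.014,-.071),c2w(.014,-.1285)],.08,.125)
cv2.imwrite('pics/t2.png',cv2.resize(p['image'][70:290,90:410],None,fx=2.5,fy=2.5))
E
```

```text
clock: 18.7
eef_pos: [0.6138, -0.1327, 0.0613]
tool_rot: [0.687, 0.726, 0.0, 0.0]
ft_force: [0.0, -0.6, 0.2]
grip_width: 0.085
grasp_force: 0.0
clock: 20.2
eef_pos: [0.5991, 0.1323, 0.1912]
tool_rot: [0.687, 0.727, -0.0, 0.0]
ft_force: [0.7, 0.4, 0.7]
grip_width: 0.0853
grasp_force: 0.0
clock: 21.45
eef_pos: [0.5995, 0.13, 0.1913]
tool_rot: [0.043, 0.999, -0.0, -0.0]
ft_force: [0.1, 0.3, -0.3]
grip_width: 0.0601
grasp_force: 0.0
t 21.45 shift mm [-16.9   2.9 137.3] rot [-0.0004  0.     -0.0043] f [ 0.1  0.3 -0.3]
[ 0.6064 -0.013 ] 0.0279 carrier [ 0.0132 -0.0087] 430
[ 0.6104 -0.0751] 0.0297 carrier [ 0.0138 -0.071 ] 422
[ 0.613  -0.1322] 0.028 carrier [ 0.0132 -0.1281] 446
```

View pics/t2.png

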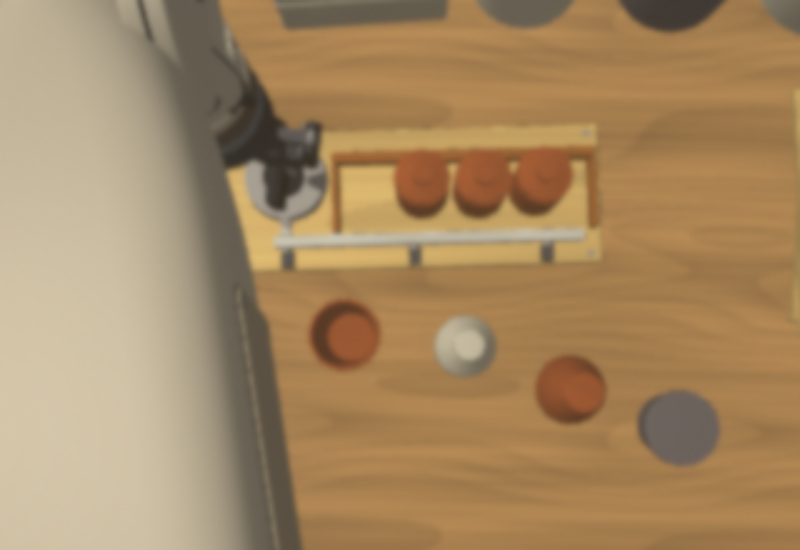

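The three jars stand in a close row at crop (422,180), (482,180) and (542,178). The keeper is still open, and the bystanders haven't moved. On to the knob.

```bash

python3 -m creep '[[[-17,3,20],[0,0,-0.004]],[[0,0,30],[0,0,0]],[[0,0,20],[0,0,0]],[[0,0,0],[0,0,0]],[[0,0,0],[0,0,0]]]'
python3 - <<'E'
from h import *
R=RT@Rn.from_rotvec([0,0,-1.434]).as_matrix()
go([.6165,.1314,.054],R)
E
```

```text
clock: 22.12
eef_pos: [0.617, 0.1332, 0.1223]
tool_rot: [0.04, 0.999, 0.0, 0.001]
ft_force: [0.1, -0.3, 0.8]
grip_width: 0.0602
grasp_force: 0.0
t 22.12 shift mm [ 0.5 -1.9 68.3] rot [0.0003 0.0013 0.0025] f [ 0.1 -0.3  0.8]
```

```bash

python3 -m creep '[[[0,-1.5,25],[0,0,0]],[[0,0,25],[0,0,0]],[[0,0,18],[0,0,0]],[[0,0,0],[0,0,0]],[[0,0,0],[0,0,0]]]'
python3 -m creep '[[[0,0,0],[0,0,0]],[[0,0,0],[0,0,0]],[[0,0,0],[0,0,0]],[[0,0,0],[0,0,0]],[[0,0,0],[0,0,0]],[[0,0,0],[0,0,0]],[[0,0,0],[0,0,0]],[[0,0,0],[0,0,0]]]' 5
python3 - <<'E'
from h import *
go([.6165,.1314,.054],RT)
E
```

```text
clock: 22.75
eef_pos: [0.6175, 0.1322, 0.0551]
tool_rot: [0.039, 0.999, 0.0, 0.001]
ft_force: [1.1, -0.0, 0.6]
grip_width: 0.0603
grasp_force: 0.0
clock: 23.75
eef_pos: [0.6168, 0.1316, 0.0543]
tool_rot: [0.039, 0.999, -0.0, 0.001]
ft_force: [-2.3, -2.5, 5.0]
grip_width: 0.0153
grasp_force: 59.6
t 23.75 shift mm [ 0.3 -0.2  0.3] rot [7.0000e-04 1.3000e-03 1.4373e+00] f [-2.3 -2.5  5. ]
```

```bash

python3 -m creep '[[[0,0,0],[0,0,0.06]],[[0,0,0],[0,0,0.1]],[[0,0,0],[0,0,0.1]],[[0,0,0],[0,0,0.1]],[[0,0,0],[0,0,0.1]],[[0,0,0],[0,0,0.1]],[[0,0,0],[0,0,0.1]],[[0,0,0],[0,0,0.1]],[[0,0,0],[0,0,0.1]],[[0,0,0],[0,0,0.1]],[[0,0,0],[0,0,0.1]],[[0,0,0],[0,0,0]]]'
python3 - <<'E'
from h import *
go([.6165,.1314,.054],RT);print(bot.get_obs()["ft_torque"])
E
```

```text
clock: 25.25
eef_pos: [0.6175, 0.1327, 0.0543]
tool_rot: [0.538, 0.843, 0.001, 0.001]
ft_force: [2.7, 1.6, 4.9]
grip_width: 0.015
grasp_force: 59.6
t 25.25 shift mm [-0.7 -1.5  0.3] rot [ 0.0031 -0.0006  0.3786] f [2.7 1.6 4.9]
[ 0.06278804 -0.1781513  -0.42511503]
```

```bash

python3 -m creep '[[[0,-0.5,0],[0,0,0.08]],[[0,-0.5,0],[0,0,0.08]],[[0,0,0],[0,0,0.07]],[[0,0,0],[0,0,0.06]],[[0,0,0],[0,0,0.05]],[[0,0,0],[0,0,0.04]],[[0,0,0],[0,0,0]],[[0,0,0],[0,0,0]],[[0,0,0],[0,0,0]]]'
python3 - <<'E'
from h import *
go([.6165,.1314,.054],RT);print(bot.get_obs()["ft_torque"])
w=cloud(vision.camera('side')).reshape(-1,3);w=w[~np.isnan(w[:,0])]
c=np.array([w2c(q) for q in w[(w[:,2]>.03)&(w[:,2]<.045)&(abs(w[:,0]-.58)<.06)&(abs(w[:,1]+.05)<.15),:2]])
c=c[(c[:,0]<0)&(c[:,0]>-.06)];print(np.histogram(c[:,0],bins=np.arange(-.06,.003,.004)))
E
```

```text
clock: 26.38
eef_pos: [0.6179, 0.1327, 0.0543]
tool_rot: [0.687, 0.726, 0.003, 0.001]
ft_force: [5.3, 1.6, 2.5]
grip_width: 0.0154
grasp_force: 59.1
t 26.38 shift mm [-1.3 -1.5  0.3] rot [ 0.0054 -0.0018  0.0001] f [5.3 1.6 2.5]
[ 0.21200738 -0.70477588 -0.02033667]
(array([  0,   0,   1,   2,   3,   0,   0,   1, 126, 206, 138, 121,  91,
        53,  49]), array([-6.00000000e-02, -5.60000000e-02, -5.20000000e-02, -4.80000000e-02,
       -4.40000000e-02, -4.00000000e-02, -3.60000000e-02, -3.20000000e-02,
       -2.80000000e-02, -2.40000000e-02, -2.00000000e-02, -1.60000000e-02,
       -1.20000000e-02, -8.00000000e-03, -4.00000000e-03,  5.55111512e-17]))
```

```bash

python3 -m creep '[[[0,0,0],[0,0,0]],[[0,0,0],[0,0,0]],[[0,0,0],[0,0,0]],[[0,0,0],[0,0,0]],[[0,0,0],[0,0,0]]]' 60
python3 -m creep '[[[0,0,-20],[0,0,0]],[[0,0,-35],[0,0,0]],[[0,0,-40],[0,0,0]],[[0,0,-40],[0,0,0]],[[30,-30,0],[0,0,0]],[[40,-40,0],[0,0,0]],[[40,-40,0],[0,0,0]],[[40,-40,0],[0,0,0]],[[40,-40,0],[0,0,0]],[[0,0,0],[0,0,0]]]'
python3 - <<'E'
from h import *
p=vision.camera('top');d=discs(p,[c2w(.015,-.009),c2w(.015,-.069),c2w(.015,-.128)],.08,.125,.03)
w=cloud(p).reshape(-1,3);w=w[~np.isnan(w[:,0])]
b=w[(w[:,2]>.075)&(w[:,2]<.095)&(np.hypot(w[:,0]-.6165,w[:,1]-.1314)<.05)]
print(cv2.minAreaRect(b[:,:2].astype(np.float32)))
c=np.array([w2c(q) for q in w[(w[:,2]>.03)&(w[:,2]<.045)&(abs(w[:,0]-.58)<.06)&(abs(w[:,1]+.05)<.12),:2]])
c=c[(c[:,0]<-.003)&(c[:,0]>-.06)];print(np.percentile(c[:,0],[2,50,98]))
cv2.imwrite('pics/t3.png',cv2.resize(p['image'][70:290,90:410],None,fx=2.5,fy=2.5))
E
```

```text
clock: 27.05
eef_pos: [0.6153, 0.1316, 0.0532]
tool_rot: [0.688, 0.726, -0.0, -0.0]
ft_force: [0.3, -0.3, -0.1]
grip_width: 0.0597
grasp_force: 0.0
clock: 28.3
eef_pos: [0.4128, 0.3135, 0.1887]
tool_rot: [0.686, 0.728, 0.0, -0.0]
ft_force: [0.3, 0.0, -0.6]
grip_width: 0.0598
grasp_force: 0.0
[ 0.6084 -0.0131] 0.0282 carrier [ 0.0152 -0.009 ] 434
[ 0.611  -0.0724] 0.0282 carrier [ 0.0144 -0.0683] 436
[ 0.6141 -0.1319] 0.0278 carrier [ 0.0143 -0.1279] 441
((0.6158007383346558, 0.13021260499954224), (0.015894703567028046, 0.07396821677684784), 1.628604531288147)
[-0.02526736 -0.01882538 -0.0077349 ]
```

View pics/t3.png

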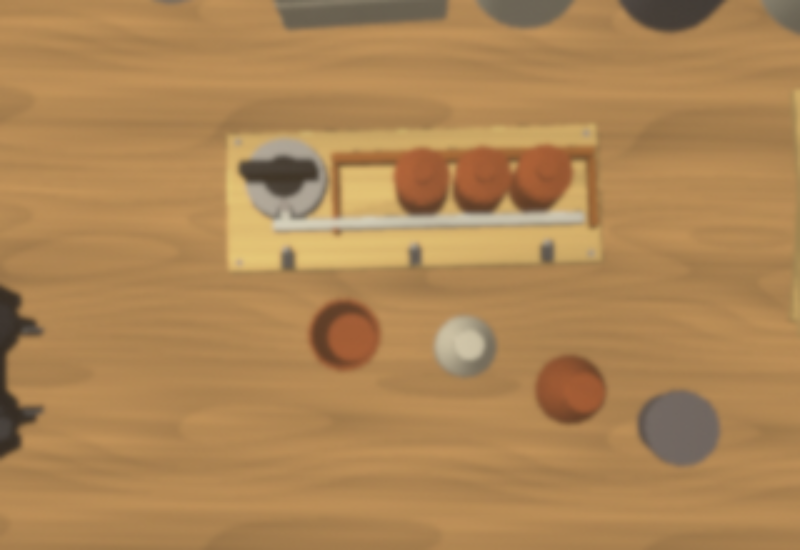

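The bar is home at crop row ~220 with its outer face at carrier -25 mm, and the roller sits in the notch at (285,212). The knob lies along the carrier's y axis (within 0.03 rad). The three jars are in a row along the fence and the bystanders haven't moved.

```bash
python3 -c "
from workcell import workorder;print(workorder.job_done())"
```

```text
the job is handed in; nothing more can be done
None
```

I handed the job in at about 28 s on the clock: the three jars stand about 60 mm apart centre to centre along the back fence, the keeper bar is home with its roller in the notch, and the bystanders have not visibly moved; the judge's verdict was not reported back.

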